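# Cure a glued stone under a hand lamp while the turntable coasts

## Robot

A 6-joint arm with a two-finger parallel gripper is mounted at the origin on the work surface. World frame = base frame: x ahead of the robot, y to its left, z up, the work surface at z = 0. Lengths are in m, angles in degrees, forces in N, time in s.
With the tool pointing down it reaches from about 0.3 to 1 m from the base axis. Payload 5.1 kg.
Tool frame: the origin (TCP) lies at the very end of the fingers, on their centre line; the grasp point (between the pads) lies 19 mm behind it; z points along the fingers, y is the line along which they close (so a half turn about z gives the same grasp; the last joint's range is limited). The gripper opens to 95 mm and grips with 3 to 60 N. Pads are 20 mm wide; open, the fingers measure 119 mm over their backs; the gripper's body (75 mm by 180 mm) begins 59 mm behind the grasp point.
Start: joints at [-77.097, 7.093, 94.555, -0, 78.352, -4.733], TCP at [0.197, -0.619, 0.215] pointing down, gripper open.
Joint ranges: [-149.61, 149.61], [-58.7, 133.49], [1.44, 155.28], [-77.14, 257.14], [18.33, 153.61], [-166.67, 166.67]. Speed limits (degrees/s): [147.25, 147.25, 180, 180, 180, 180].

## Interface

Orientations are given as a 3x3 rotation matrix whose columns are the frame's x, y, z axes.
In Python, from plant import env gives the robot as it stands.
- The arm moves only by the tool servo_tool, never from a script. Its arguments are lists of equal length, an entry for each row: "rotation": the turn, a rotation vector about the tool's x, y, z in rad, a list of three; "linear": the shift along the tool's x, y, z in mm, a list of three; "jaw": the finger opening in mm, from 0 to 95.1. In form: {"rotation": [[ax, ay, az], ...], "linear": [[tx, ty, tz], ...], "jaw": [jaw, ...]}. A call has 1 to 8 rows; each row is the pose to reach, as a shift and turn from the pose commanded when the call began, along the tool's axes at that moment; what a row does not reach only later rows make up. A row lasts 1/12 s, in which the tool goes at most 41.7 mm and 7.16 degrees, less where a joint would pass 70% of its speed; a pose out of reach is approached as far as the arm can. A call with a gripper value outside its range is refused whole. The fingers move at their own pace and stop on an object; "squeeze" is the grip in N (left out, the last holds). Time passes only in rows, so rows that repeat a pose let the fingers close. It gives the time, the measured TCP pose, the force, the opening and the grip force at its end, in the units of the state.
- env.state(): the state, without advancing time (a new reading comes with each control period).
- env.grab_frame(name): name is "side" or "top"; returns a dict with "pixels" (420x560x3 uint8, blue, green, red), "camera_matrix" (3x3 intrinsics, pixels), "R" (3x3) and "t" (3): a world point X has camera coordinates R X + t. Camera axes: x right, y down, z forward; pixel columns grow to the right and rows downward; lengths in m; the calibration is good to about 2 mm. A picture is of the moment at which its call begins. There is no depth.
- env.finish_job(): hands the job in; it is judged then, once.
The state is a dict: "time": time; "joint_pos": joint angles; "dq": joint speeds; "effort": joint torques, N m; "tcp_pos": TCP position; "ee_rot": TCP orientation; "contact_force": force on the tool from outside, world axes, zero at the start; "torque": the same for the moment, N m; "opening": opening from 0.0 (shut) to 1.0 (fully open); "grasp_force": force on a finger pad.
Only numpy, scipy, OpenCV 4.12 (cv2) and the standard library are available. Lean on these libraries where they do the work, as an engineer would, in place of code of your own. Each camera call takes 0.05 s, during which the arm holds its last target. There are 200 camera calls.

## Task

Take the curing lamp out of its stand, then set the turntable going with a smooth push on its upright post (a turn should take about 3 to 4 s, never less than 2 s) and let it run free so that the fresh glue does not sag. With the lamp upright, lens down, stay right over the stone as it goes round, some 30 mm above it and touching nothing, for 5 s without a break while a turn still takes less than 7 s; a broken-off attempt may be repeated. Do not touch the stone's setting, leave the other things alone, and let the program finish while holding the lamp still in the gripper, raised clear above the turntable, with the turntable left turning.

Things in the scene. Friction and masses are not known exactly. Their poses are not given: they have to be found in the camera images.
- turntable: Aluminium plate, 230 mm wide, 14 mm thick, turning freely either way without stops; origin on its vertical axis, at its underside, 44 mm above the table (top at 58 mm). Its x axis points at the stone, -x at the post. Nominal inertia 0.0085 kg m2 (-25 to +35 percent), drag 0.0004 N m s/rad + 0.0001 N m: it coasts with a time constant of 13 to 26 s. Fixed foot underneath.
- post (a point): Centre of the top of the upright steel drive post on the plate: 16 mm in diameter, standing 36 mm above the plate (top 94 mm above the table), 95 mm from the axis of rotation, on the far side of the axis from the stone. A light sideways push of less than 1 N turns the plate; the lamp's barrel or a finger can push it.
- stone (a point): Top of the domed green stone, 88 mm above the table, circling with the plate at 90 mm from its axis. The stone sits in its glued setting, fixed on the plate: a round black holder, 42 mm wide, with a brass bezel, 30 mm tall in all. The lens centre must stay within 15 mm of this point horizontally and 10 to 60 mm above it.
- lamp: Curing lamp: a round rod, 30 mm in diameter, 150 mm long, aluminium at the lens end, black above, 0.13 kg; origin at the centre of the lens (lower end), z along the lamp to its tail. It stands upright, lens down, in the stand's hole, lens 10 mm and tail 160 mm above the table; best gripped from above, about 115 mm above the lens.
- stand: Fixed wooden block, 90 x 80 x 50 mm tall, with a round hole 37 mm in diameter and 40 mm deep in the middle of its top, in which the lamp stands; origin at the centre of its underside.
- cup: Bystander, to be left alone: steel cup, 70 mm wide, 65 mm tall; origin at its underside or middle.
- jar: Bystander, to be left alone: glass jar with steel cap, 56 mm wide, 60 mm tall; origin at its underside or middle.
- dish: Bystander, to be left alone: white ceramic bowl, 100 mm wide, 22 mm tall; origin at its underside or middle.
- hammer: Bystander, to be left alone: hammer, 220 mm long, lying; origin at its underside or middle.
- brush: Bystander, to be left alone: brush, 180 mm long, lying; origin at its underside or middle.
- reel: Bystander, to be left alone: small wooden reel, 48 mm wide, 31 mm tall; origin at its underside or middle.
- tin: Bystander, to be left alone: flat round brass tin, 60 mm wide, 30 mm tall; origin at its underside or middle.
There are look-alikes about, which are no part of the job. Of the things that look like the lamp, the largest one is meant.

How it is judged:
By the outcome, as a careful person would: the job done as asked, in the order asked, and still so for the second after the job is handed in, while the arm keeps its last pose, push and grip.
It also fails if it takes over 61 s, if anything falls off the work surface, if the arm or the gripper's body presses on something with over 40 N, if the wrist force passes 120 N, or if a joint passes its speed limit or range.

## Working session

There is one attempt and no reset: what is moved stays moved. The work goes in short steps, Python scripts to look and compute and a tool call to move; the robot and the scene stay as the last step left them, time stands still between calls to the robot, and variables do not carry over. Pictures are saved under pics/ and viewed, at most 10 in all, crops included, and the job is handed in when it is done.

Besides the shell and the picture viewer there is one more tool, called after ">>>" by a JSON object that holds its "fn" and its "kwargs". servo_tool: Moves the arm, as the interface text tells. Its arguments: {"type":"object","properties":{"rotation":{"type":"array","items":{"type":"array","items":{"type":"number"}}},"linear":{"type":"array","items":{"type":"array","items":{"type":"number"}}},"jaw":{"type":"array","items":{"type":"number"}},"squeeze":{"type":"number"}},"required":["rotation","linear","jaw"]}

```bash
ls; mkdir -p pics
cat > h.py <<'E'
import numpy as np, cv2
from plant import env
def grab(n,save=None):
    f=env.grab_frame(n); f['pixels']=np.asarray(f['pixels'])
    if save: cv2.imwrite('pics/'+save,f['pixels'])
    return f
def ray(f,u,v,z):
    K,R,t=map(np.asarray,(f['camera_matrix'],f['R'],f['t']))
    c=-R.T@t; d=R.T@np.linalg.solve(K,[u,v,1.]); return c+d*(z-c[2])/d[2]
def proj(f,X):
    p=np.asarray(f['camera_matrix'])@(np.asarray(f['R'])@np.asarray(X)+np.asarray(f['t'])); return p[:2]/p[2]
E
python3 - <<'E'
from h import *
import pickle
fs={n:grab(n,n+'0.png') for n in('top','side')}
pickle.dump(fs,open('f0.pkl','wb'))
for n,f in fs.items(): print(n,-np.asarray(f['R']).T@np.asarray(f['t']),ray(f,280,210,0))
print(env.state())
E
```

```text
pics
top [0.39877709 0.03973862 1.07240956] [0.52385013 0.03459489 0.        ]
side [0.02314584 0.71821642 0.77865893] [ 0.60847021 -0.0683074   0.        ]
{'time': 0.1, 'joint_pos': array([-7.70967454e+01,  7.13127517e+00,  9.46263113e+01, -1.00755426e-03,
        7.83537549e+01, -4.73388071e+00]), 'dq': array([-0.05788773, -0.0577511 , -0.18700134,  0.06673433,  0.01552631,
       -0.00956362]), 'effort': array([ 5.31011956e-04, -4.18883586e+01, -3.61094606e+01,  7.77268619e-02,
        4.61819605e-02, -6.37524499e-05]), 'tcp_pos': array([ 0.1967629 , -0.61888034,  0.21349231]), 'ee_rot': array([[ 9.52993443e-01,  3.02990584e-01, -4.50731661e-04],
       [ 3.02990886e-01, -9.52991579e-01,  1.89035619e-03],
       [ 1.43216650e-04, -1.93806464e-03, -9.99998112e-01]]), 'contact_force': array([-0.80919447, -0.53850808, -0.47310369]), 'torque': array([0.05533884, 0.02033218, 0.01927423]), 'grasp_force': 0.0, 'opening': 1.0018707257204493}
```

View pics/top0.png

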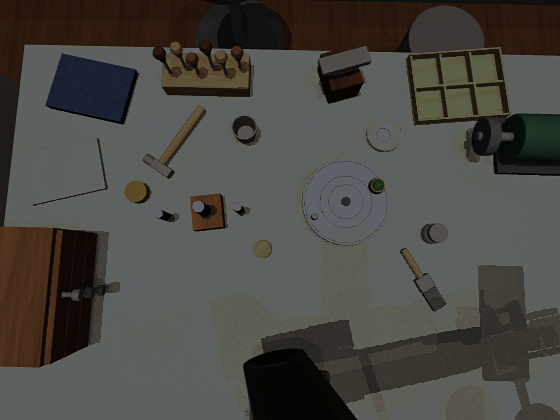

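View pics/side0.png

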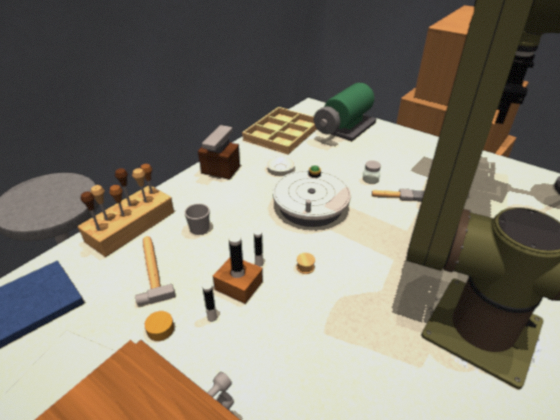

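Top view: the turntable centre is at about (346,202), the stone at (377,186) and the post at (315,217). Lamp candidates are the rod in the wooden stand at (200,208) and two thinner, shorter free-standing rods at (165,215) and (239,208). The one in the stand fits: it is the largest and stands in the block. I'll confirm with a crop and measure.

Run:
```python
from h import *
import pickle
fs=pickle.load(open('f0.pkl','rb'))
a=fs['top']['pixels'][165:260,130:280]; b=fs['side']['pixels'][215:330,180:290]
a=cv2.resize(a,None,fx=3,fy=3,interpolation=2); b=cv2.resize(b,None,fx=3,fy=3,interpolation=2)
c=np.zeros((345,780,3),np.uint8); c[:285,:450]=a; c[:345,450:780]=b
cv2.imwrite('pics/crop1.png',np.clip(c*1.6,0,255).astype(np.uint8))
f=fs['top']
for n,u,v,z in[('axis',346,202,.058),('stone',377,186,.088),('post',314.5,217,.094),('tail',199,207,.16),('stand',207.5,212,.05),('small1',162,214,.1),('small2',237,207,.1),('tin',136,192,.03),('reel',262,249,.03),('cup',245,128,.065),('jar',434,233,.06),('dish',383,135,.02)]:
    print(n,ray(f,u,v,z).round(4))
# stone by green mask
hsv=cv2.cvtColor(f['pixels'],cv2.COLOR_BGR2HSV)
m=cv2.inRange(hsv,(40,80,20),(85,255,255)); m[:, 440:]=0;m[:,:340]=0
print('green',[(c.mean(0).ravel(),cv2.contourArea(c)) for c in cv2.findContours(m,0,2)[0]])
g=cv2.GaussianBlur(f['pixels'][150:255,290:400],(3,3),0)
e=cv2.inRange(cv2.cvtColor(g,cv2.COLOR_BGR2HSV),(0,0,0),(180,255,120))
# plate ellipse via intensity
gray=cv2.cvtColor(f['pixels'],cv2.COLOR_BGR2GRAY); print(gray[202,295:400:3],gray[150:255:3,346])
```

```text
axis [ 0.5422 -0.1383  0.058 ]
stone [ 0.5812 -0.2126  0.088 ]
post [ 0.4971 -0.0524  0.094 ]
tail [0.508  0.2269 0.16  ]
stand [0.5084 0.2264 0.05  ]
small1 [0.4954 0.3314 0.1   ]
small2 [0.5173 0.1435 0.1   ]
tin [0.5607 0.4266 0.03  ]
reel [0.4148 0.0804 0.03  ]
cup [0.7354 0.1335 0.065 ]
jar [ 0.4658 -0.3664  0.06  ]
dish [ 0.7388 -0.2483  0.02  ]
green [(array([377.29411765, 185.58823529]), 86.0)]
[ 93  95  67  67  98  97  98  98  86  97  98  73  97  98  97 101  40  42
  38  98  97  98  98  97  98  98  98  98  97  97  98  97  96  96  96] [96 96 96 97 98 97 96 97 98 98 98 99 98 97 98 99 40 42 42 99 98 98 97 99
 98 98 97 95 96 97 97 97 91 94 93]
```

View pics/crop1.png

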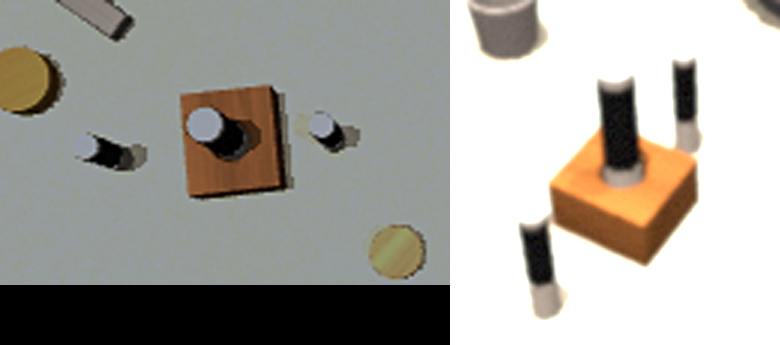

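The crop confirms it: the lamp is the large rod in the stand, with its tail centre at about (199,207). The two free-standing rods at (165,215) and (239,208) are clearly thinner. Next I refine the axis and the poses, and turn the tool so its axes line up with the world.

Run:
```python
from h import *
import pickle
fs=pickle.load(open('f0.pkl','rb'))
P0={'axis':(.5415,-.1365,.058),'post':(.4971,-.0524,.094),'stone':(.5812,-.2126,.088),'tail':(.508,.2269,.16)}
for n,f in fs.items():
    for k,X in P0.items(): print(n,k,proj(f,X).round(1),end=' ')
    print()
def pl(f):
    g=cv2.cvtColor(f['pixels'],cv2.COLOR_BGR2GRAY); return g
f=fs['top']; g=pl(f)
m=np.zeros_like(g); m[192:212,336:356]=(g[192:212,336:356]<70)*255
M=cv2.moments(m,True); u,v=M['m10']/M['m00'],M['m01']/M['m00']; print('hub top',u,v,M['m00'],ray(f,u,v,.058),ray(f,u,v,.062))
f=fs['side']; g=pl(f); u0,v0=proj(f,P0['axis']).astype(int)
m=np.zeros_like(g); s=np.s_[v0-10:v0+10,u0-12:u0+12]; m[s]=(g[s]<110)*255
M=cv2.moments(m,True); 
if M['m00']: u,v=M['m10']/M['m00'],M['m01']/M['m00']; print('hub side',u,v,M['m00'],ray(f,u,v,.058),ray(f,u,v,.062))
a=cv2.resize(fs['top']['pixels'][150:255,290:400],None,fx=4,fy=4,interpolation=0)*1.6
b=cv2.resize(fs['side']['pixels'][155:230,265:360],None,fx=3.7,fy=4,interpolation=0)
c=np.zeros((420,800,3)); c[:,:440]=a; c[:300,440:440+b.shape[1]]=b
cv2.imwrite('pics/crop2.png',np.clip(c,0,255).astype(np.uint8))
```

```text
top axis [345.3 202.2] top post [314.5 217. ] top stone [377. 186.] top tail [199. 207.] 
side axis [312.3 191.6] side post [309.6 201.2] side stone [315.7 167.3] side tail [236.4 236.7] 
hub top 345.40845070422534 200.95774647887325 71.0 [ 0.54492986 -0.13672899  0.058     ] [ 0.54435355 -0.13603314  0.062     ]
hub side 311.0625 190.6875 16.0 [ 0.54683692 -0.13794744  0.058     ] [ 0.54393018 -0.13319532  0.062     ]
```

View pics/crop2.png

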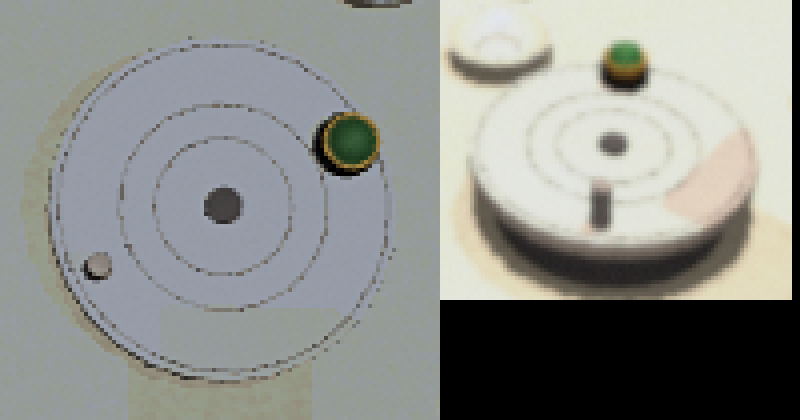

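>>> {"fn": "servo_tool", "kwargs": {"rotation": [[0,0,0.1],[0,0,0.2],[0,0,0.308],[0,0,0.308]], "linear": [[0,0,-10],[0,0,-20],[0,0,-30],[0,0,-30]], "jaw": [95,80,70,65], "squeeze": 30}}

```text
time: 0.43
tcp_pos: [0.1971, -0.6203, 0.2467]
ee_rot: [[1.0, -0.002, 0.001], [-0.002, -1.0, -0.003], [0.001, 0.003, -1.0]]
contact_force: [-0.2, -0.1, 0.5]
opening: 0.845
grasp_force: 0.0
```

The crop shows the hub at (345.4,201), the stone at (377.4,184) and the post top at (314.4,215.5). The axis is therefore about (0.5445,−0.136), and the post angle about 117.6°. Now I move over the lamp.

>>> {"fn": "servo_tool", "kwargs": {"rotation": [[0,0,0],[0,0,0],[0,0,0],[0,0,0],[0,0,0],[0,0,0],[0,0,0],[0,0,0]], "linear": [[5,-13,0],[16,-44,0],[29,-79,0],[42,-115,0],[55,-151,0],[68,-187,0],[82,-223,0],[95,-259,0]], "jaw": [65,65,65,65,65,65,65,65]}}

```text
time: 1.1
tcp_pos: [0.292, -0.3584, 0.2436]
ee_rot: [[1.0, 0.002, -0.0], [0.002, -1.0, 0.001], [-0.0, -0.001, -1.0]]
contact_force: [0.4, 0.4, 0.6]
opening: 0.683
grasp_force: 0.0
```

>>> {"fn": "servo_tool", "kwargs": {"rotation": [[0,0,0],[0,0,0],[0,0,0],[0,0,0],[0,0,0],[0,0,0],[0,0,0],[0,0,0]], "linear": [[13,-36,0],[26,-72,0],[40,-108,0],[53,-144,0],[66,-180,0],[79,-216,0],[93,-252,0],[106,-288,0]], "jaw": [65,65,65,65,65,65,65,65]}}

```text
time: 1.77
tcp_pos: [0.3979, -0.0705, 0.244]
ee_rot: [[1.0, 0.003, 0.0], [0.003, -1.0, -0.0], [0.0, 0.0, -1.0]]
contact_force: [0.8, -0.5, 1.2]
opening: 0.681
grasp_force: 0.0
```

>>> {"fn": "servo_tool", "kwargs": {"rotation": [[0,0,0],[0,0,0],[0,0,0],[0,0,0],[0,0,0],[0,0,0],[0,0,0],[0,0,0]], "linear": [[13,-36,0],[26,-72,0],[40,-108,0],[53,-144,0],[66,-180,0],[79,-216,0],[93,-252,0],[105,-285,0]], "jaw": [65,65,65,65,65,65,65,65]}}

```text
time: 2.43
tcp_pos: [0.503, 0.2147, 0.2436]
ee_rot: [[1.0, 0.004, -0.001], [0.004, -1.0, -0.0], [-0.001, 0.0, -1.0]]
contact_force: [0.5, -0.1, 0.5]
opening: 0.685
grasp_force: 0.0
```

>>> {"fn": "servo_tool", "kwargs": {"rotation": [[0,0,0],[0,0,0],[0,0,0],[0,0,0],[0,0,0],[0,0,0],[0,0,0],[0,0,0]], "linear": [[3,-8,10],[5,-13,40],[5,-13,70],[5,-13,95],[5,-13,115],[5,-13,129],[5,-13,136],[5,-13,138]], "jaw": [65,65,65,65,65,65,65,65]}}

```text
time: 3.1
tcp_pos: [0.5064, 0.2246, 0.1041]
ee_rot: [[1.0, 0.001, -0.004], [0.001, -1.0, -0.001], [-0.004, 0.001, -1.0]]
contact_force: [-0.5, 0.6, -0.0]
opening: 0.681
grasp_force: 0.0
```

>>> {"fn": "servo_tool", "kwargs": {"rotation": [[0,0,0],[0,0,0],[0,0,0],[0,0,0],[0,0,0],[0,0,0],[0,0,0],[0,0,0]], "linear": [[0,0,0],[0,0,0],[0,0,0],[0,0,0],[0,0,0],[0,0,0],[0,0,0],[0,0,0]], "jaw": [50,40,30,25,20,20,20,20], "squeeze": 30}}

```text
time: 3.77
tcp_pos: [0.5085, 0.2266, 0.1074]
ee_rot: [[1.0, -0.0, 0.001], [-0.0, -1.0, 0.002], [0.001, -0.002, -1.0]]
contact_force: [-0.4, 4.2, 2.2]
opening: 0.313
grasp_force: 30.0
```

Gripped at about 30 mm. Now I lift straight up and check.

>>> {"fn": "servo_tool", "kwargs": {"rotation": [[0,0,0],[0,0,0],[0,0,0],[0,0,0],[0,0,0],[0,0,0],[0,0,0],[0,0,0]], "linear": [[0,0,-5],[0,0,-18],[0,0,-36],[0,0,-58],[0,0,-85],[0,0,-115],[0,0,-135],[0,0,-145]], "jaw": [20,20,20,20,20,20,20,20]}}

```text
time: 4.43
tcp_pos: [0.509, 0.2252, 0.255]
ee_rot: [[1.0, -0.0, 0.004], [-0.0, -1.0, -0.0], [0.004, 0.0, -1.0]]
contact_force: [0.4, 0.9, -0.6]
opening: 0.315
grasp_force: 30.0
```

Run:
```python
from h import *
t=grab('top'); s=grab('side'); st=env.state(); print(st['time'],st['tcp_pos'],st['opening'],st['grasp_force'],st['contact_force'])
x=np.array(st['tcp_pos'])
print(proj(s,x-[0,0,.097]),proj(s,x+[0,0,.053]))
c=np.hstack([cv2.resize(s['pixels'][100:330,150:350],(400,460)),cv2.resize(t['pixels'][130:330,150:350],(400,460))])
cv2.imwrite('pics/lift.png',c)
```

```text
4.5333 [0.50885779 0.22535315 0.25353747] 0.3120814065742612 29.96876299381256 [ 0.36625037  0.63191522 -2.06073006]
[236.62236625 237.36683081] [232.07644294 181.24581867]
```

View pics/lift.png

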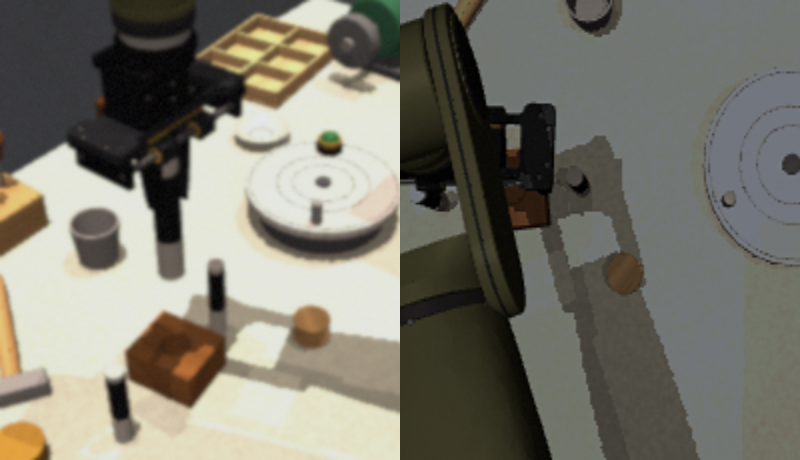

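The picture shows the lamp upright in the gripper and the stand empty, with the lens at side crop (171,275), as predicted. Next I carry it high over the small rod to the point behind the post, then lower it.

>>> {"fn": "servo_tool", "kwargs": {"rotation": [[0,0,0],[0,0,0],[0,0,0],[0,0,0],[0,0,0],[0,0,0],[0,0,0],[0,0,0]], "linear": [[1,12,0],[4,46,0],[7,84,0],[10,122,0],[13,160,0],[16,198,0],[19,234,0],[21,256,0]], "jaw": [20,20,20,20,20,20,20,20]}}

```text
time: 5.2
tcp_pos: [0.5272, -0.0344, 0.2485]
ee_rot: [[1.0, -0.003, -0.005], [-0.003, -1.0, -0.001], [-0.005, 0.001, -1.0]]
contact_force: [0.1, 0.1, -1.7]
opening: 0.309
grasp_force: 30.0
```

>>> {"fn": "servo_tool", "kwargs": {"rotation": [[0,0,0],[0,0,0],[0,0,0],[0,0,0],[0,0,0],[0,0,0],[0,0,0],[0,0,0]], "linear": [[1,8,0],[1,12,0],[1,12,0],[1,12,8],[1,12,16],[1,12,20],[1,12,20],[1,12,20]], "jaw": [20,20,20,20,20,20,20,20]}}

```text
time: 5.87
tcp_pos: [0.5296, -0.0417, 0.2308]
ee_rot: [[1.0, 0.001, -0.001], [0.001, -1.0, 0.0], [-0.001, -0.0, -1.0]]
contact_force: [0.5, -0.3, -1.4]
opening: 0.312
grasp_force: 30.0
```

```bash
cat >> h.py <<'E'
AX=np.array([.5445,-.136])
def stone(f,z=.085,lo=12):
    hsv=cv2.cvtColor(f['pixels'],cv2.COLOR_BGR2HSV)
    m=cv2.inRange(hsv,(40,90,15),(85,255,255)); w=np.zeros_like(m)
    u,v=proj(f,[*AX,.085]); cv2.circle(w,(int(u),int(v)),62,255,-1); m&=w
    cs=[c for c in cv2.findContours(m,0,1)[0] if len(c)>3]
    if not cs: return None
    c=max(cs,key=cv2.contourArea); q=np.zeros_like(m); cv2.drawContours(q,[c],-1,255,-1)
    M=cv2.moments(q,True)
    if M['m00']<lo: return None
    p=ray(f,M['m10']/M['m00'],M['m01']/M['m00'],z)[:2]; d=p-AX
    return p,np.degrees(np.arctan2(d[1],d[0])),np.hypot(*d),M['m00']
E
python3 - <<'E'
from h import *
import pickle
f0=pickle.load(open('f0.pkl','rb'))
for n in f0: print(n,stone(f0[n]))
t=grab('top'); s=grab('side','pre.png'); print(stone(t),stone(s)); st=env.state(); x=np.array(st['tcp_pos']);print(st['time'],x)
print(proj(s,x-[0,0,.097]),proj(s,(.5005,-.052,.094)))
a=s['pixels'][100:250,240:400]; cv2.imwrite('pics/pre_c.png',cv2.resize(a,None,fx=4,fy=4,interpolation=2))
E
```

```text
top (array([ 0.58470468, -0.21491134]), np.float64(-63.00152923651629), np.float64(0.08856306161194653), 102.0)
side (array([ 0.58302645, -0.20895812]), np.float64(-62.16314544134636), np.float64(0.08250559702257203), 29.0)
(array([ 0.58363755, -0.22409708]), np.float64(-66.04658621304787), np.float64(0.09639939029142582), 29.0) (array([ 0.58302645, -0.20895812]), np.float64(-62.16314544134636), np.float64(0.08250559702257203), 29.0)
5.9667 [ 0.53015571 -0.04212577  0.23187336]
[297.84661995 186.26823787] [308.46188777 200.77433184]
```

View pics/pre_c.png

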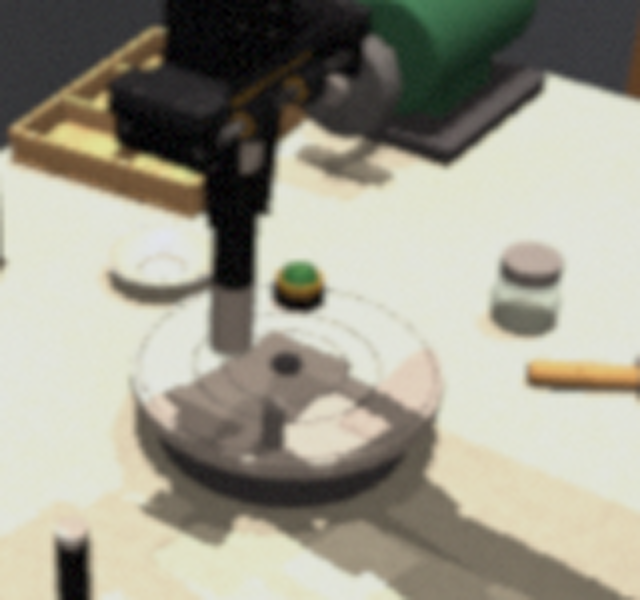

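The picture shows the lens at crop (232,350), as predicted, to the right of the post as seen from the robot, with a gap to it. I'll compute the push rows: a slow creep to contact, then a constant-acceleration ramp along the post's circle.

Run:
```python
from h import *
c=np.array([.530,-.042]); d=c-AX; a0=np.arctan2(d[1],d[0]); r=.095
inc=np.r_[np.full(8,.0125),.0125+np.arange(1,17)*(.158-.0125)/16]
an=a0+np.cumsum(inc); P=AX+r*np.c_[np.cos(an),np.sin(an)]
base=c
for k in range(3):
    q=P[8*k:8*k+8]; L=np.round((q-base)*1000); print([[int(x),int(-y),0] for x,y in L]); base=base+L[-1]/1000; print(base,np.degrees(an[8*k+7]))
```

```text
[[-1, 0, 0], [-2, 1, 0], [-3, 1, 0], [-5, 1, 0], [-6, 1, 0], [-7, 1, 0], [-8, 2, 0], [-9, 2, 0]]
[ 0.521 -0.044] 104.49864020445582
[[-2, 1, 0], [-5, 1, 0], [-9, 3, 0], [-13, 4, 0], [-18, 7, 0], [-24, 10, 0], [-30, 13, 0], [-36, 18, 0]]
[ 0.485 -0.062] 128.98542397385938
[[-7, 6, 0], [-14, 13, 0], [-20, 22, 0], [-26, 32, 0], [-30, 43, 0], [-34, 56, 0], [-35, 70, 0], [-35, 85, 0]]
[ 0.45  -0.147] 186.81835141987685
```

>>> {"fn": "servo_tool", "kwargs": {"rotation": [[0,0,0],[0,0,0],[0,0,0],[0,0,0],[0,0,0]], "linear": [[0,0,8],[0,0,26],[0,0,46],[0,0,57],[0,0,60]], "jaw": [20,20,20,20,20]}}

```text
time: 6.38
tcp_pos: [0.5283, -0.0422, 0.1686]
ee_rot: [[1.0, -0.0, -0.005], [-0.0, -1.0, 0.001], [-0.005, -0.001, -1.0]]
contact_force: [-0.3, 0.0, -1.8]
opening: 0.316
grasp_force: 30.0
```

>>> {"fn": "servo_tool", "kwargs": {"rotation": [[0,0,0],[0,0,0],[0,0,0],[0,0,0],[0,0,0],[0,0,0],[0,0,0],[0,0,0]], "linear": [[-1,0,0],[-2,1,0],[-3,1,0],[-5,1,0],[-6,1,0],[-7,1,0],[-8,2,0],[-9,2,0]], "jaw": [20,20,20,20,20,20,20,20]}}

```text
time: 7.05
tcp_pos: [0.521, -0.0446, 0.1719]
ee_rot: [[1.0, -0.0, 0.0], [-0.0, -1.0, -0.0], [0.0, 0.0, -1.0]]
contact_force: [0.3, 0.7, -1.9]
opening: 0.311
grasp_force: 30.0
```

>>> {"fn": "servo_tool", "kwargs": {"rotation": [[0,0,0],[0,0,0],[0,0,0],[0,0,0],[0,0,0],[0,0,0],[0,0,0],[0,0,0]], "linear": [[-2,1,0],[-5,1,0],[-9,3,0],[-13,4,0],[-18,7,0],[-24,10,0],[-30,13,0],[-36,18,0]], "jaw": [20,20,20,20,20,20,20,20]}}

```text
time: 7.72
tcp_pos: [0.4842, -0.0627, 0.1716]
ee_rot: [[1.0, 0.0, -0.0], [0.0, -1.0, 0.0], [-0.0, -0.0, -1.0]]
contact_force: [0.3, 0.4, -1.5]
opening: 0.309
grasp_force: 30.0
```

>>> {"fn": "servo_tool", "kwargs": {"rotation": [[0,0,0],[0,0,0],[0,0,0],[0,0,0],[0,0,0],[0,0,0],[0,0,0],[0,0,0]], "linear": [[-7,6,0],[-14,13,0],[-20,22,0],[-26,32,0],[-30,43,0],[-34,56,0],[-35,70,0],[-35,85,0]], "jaw": [20,20,20,20,20,20,20,20]}}

```text
time: 8.38
tcp_pos: [0.4492, -0.1487, 0.1717]
ee_rot: [[1.0, -0.001, 0.0], [-0.001, -1.0, -0.0], [0.0, 0.0, -1.0]]
contact_force: [-0.2, -0.3, -1.7]
opening: 0.313
grasp_force: 30.0
```

>>> {"fn": "servo_tool", "kwargs": {"rotation": [[0,0,0],[0,0,0],[0,0,0],[0,0,0]], "linear": [[0,6,-6],[0,7,-24],[0,7,-40],[0,7,-44]], "jaw": [20,20,20,20]}}

```text
time: 8.72
tcp_pos: [0.4511, -0.1557, 0.2191]
ee_rot: [[1.0, -0.001, 0.004], [-0.001, -1.0, -0.002], [0.004, 0.002, -1.0]]
contact_force: [-0.4, -0.1, -1.3]
opening: 0.311
grasp_force: 30.0
```

```bash
cat > look.py <<'E'
from h import *
import json,sys
# one or more side looks, logged as (time, x, y, angle)
L=json.load(open('log.json')) if __import__('os').path.exists('log.json') else []
for n in sys.argv[1:]:
    t=env.state()['time']; f=grab(n); s=stone(f,.0815 if n=='side' else .085)
    print(n,t,s and [np.round(x,4) for x in s])
    if s: L.append([t,*s[0],n])
json.dump(L,open('log.json','w'))
E
python3 look.py side top side
```

```text
side 8.7167 [array([ 0.5908, -0.0573]), np.float64(59.5584), np.float64(0.0913), np.float64(37.0)]
top 8.7667 [array([ 0.5827, -0.055 ]), np.float64(64.7449), np.float64(0.0895), np.float64(102.0)]
side 8.8167 [array([ 0.5754, -0.0498]), np.float64(70.2656), np.float64(0.0916), np.float64(37.0)]
```

The plate turns at about 107°/s, a period of 3.4 s. I move to a meeting point ahead of the stone and take more looks on the way.

>>> {"fn": "servo_tool", "kwargs": {"rotation": [[0,0,0],[0,0,0],[0,0,0]], "linear": [[2,-8,0],[4,-18,0],[5,-24,0]], "jaw": [20,20,20]}}

```text
time: 9.12
tcp_pos: [0.4547, -0.1289, 0.2145]
ee_rot: [[1.0, 0.0, -0.002], [0.0, -1.0, 0.001], [-0.002, -0.001, -1.0]]
contact_force: [0.9, -0.1, -0.4]
opening: 0.312
grasp_force: 30.0
```

```bash
python3 look.py side
```

```text
side 9.1167 [array([ 0.5241, -0.0466]), np.float64(102.8575), np.float64(0.0917), np.float64(44.0)]
```

>>> {"fn": "servo_tool", "kwargs": {"rotation": [[0,0,0],[0,0,0],[0,0,0]], "linear": [[0,-1,0],[0,-2,0],[0,-2,0]], "jaw": [20,20,20]}}

```text
time: 9.42
tcp_pos: [0.455, -0.1282, 0.2155]
ee_rot: [[1.0, 0.0, -0.0], [0.0, -1.0, 0.0], [-0.0, -0.0, -1.0]]
contact_force: [0.8, 0.4, -1.4]
opening: 0.312
grasp_force: 30.0
```

```bash
cat > plan.py <<'E'
# plan.py cx cy ncalls : fit the log, print tracking rows from the commanded lamp point (mm)
from h import *
import json,sys
from scipy.optimize import least_squares
L=json.load(open('log.json')); T=np.array([l[0] for l in L]); XY=np.array([l[1:3] for l in L]); t0=T[0]
def th(p,t):
    s=np.asarray(t)-t0; T_=p[2]; c=.012*18/T_*T_  # w' = -w/T - .012
    return p[0]+(p[1]+.012*T_)*T_*(1-np.exp(-s/T_))-.012*T_*s
def pos(p,t): a=th(p,t); return AX+p[3:5]+.09*np.stack([np.cos(a),np.sin(a)],-1)
d0=XY[0]-AX
w0=[np.arctan2(d0[1],d0[0]),1.87,18,0,0]
res=lambda p: np.r_[((pos(p,T)-XY)/.002).ravel(),(p[2]-18)/4,p[3:5]/.0015]
p=least_squares(res,w0).x; now=env.state()['time']
w=(th(p,now+.01)-th(p,now-.01))/.02
print('fit',p.round(4),'res mm',(np.linalg.norm(pos(p,T)-XY,axis=1)*1000).round(1)[-8:],'now',now,'T',2*np.pi/w,'deg',np.degrees(th(p,now))%360)
c=np.array([float(sys.argv[1]),float(sys.argv[2])]); b=np.round(c)
tcp=env.state()['tcp_pos'][:2]; print('lens-stone now mm',((tcp-pos(p,now))*1000).round(1))
for k in range(int(sys.argv[3])):
    t=now+(np.arange(8*k+1,8*k+9))/12+.02
    q=np.round(pos(p,t)*1000-b); print([[int(x),int(-y),0] for x,y in q]); b=b+q[-1]; print('cmd',b,'deg',np.degrees(th(p,t[-1]))%360)
E
python3 look.py side; python3 plan.py 455 -128 2
```

```text
side 9.4167 [array([ 0.4793, -0.0712]), np.float64(135.1758), np.float64(0.092), np.float64(49.0)]
fit [ 1.02630e+00  1.94920e+00  1.80487e+01 -4.00000e-04  9.00000e-04] res mm [0.8 1.2 0.8 0.7 1. ] now 9.4667 T 3.376204699831915 deg 140.65544187026956
lens-stone now mm [-19.6 -50.4]
[[10, -36, 0], [4, -23, 0], [1, -10, 0], [-1, 4, 0], [0, 17, 0], [2, 31, 0], [7, 43, 0], [13, 55, 0]]
cmd [ 468. -183.] deg 212.3383855638941
[[8, 11, 0], [17, 20, 0], [28, 28, 0], [40, 34, 0], [52, 39, 0], [65, 41, 0], [78, 42, 0], [90, 41, 0]]
cmd [ 558. -224.] deg 279.0679074726548
```

>>> {"fn": "servo_tool", "kwargs": {"rotation": [[0,0,0],[0,0,0],[0,0,0],[0,0,0],[0,0,0],[0,0,0],[0,0,0],[0,0,0]], "linear": [[0,-2,0],[1,-5,0],[1,-6,0],[-1,4,0],[0,17,0],[2,31,0],[7,43,0],[13,55,0]], "jaw": [20,20,20,20,20,20,20,20]}}

```text
time: 10.13
tcp_pos: [0.4683, -0.1855, 0.2157]
ee_rot: [[1.0, -0.002, 0.0], [-0.002, -1.0, -0.0], [0.0, 0.0, -1.0]]
contact_force: [-0.1, -0.6, -1.9]
opening: 0.311
grasp_force: 30.0
```

```bash
python3 look.py side; python3 plan.py 468 -183 2
```

```text
side 10.1333 [array([ 0.4669, -0.1789]), np.float64(-151.0497), np.float64(0.0887), np.float64(53.0)]
fit [ 1.02980e+00  1.94050e+00  1.77658e+01 -2.00000e-04  1.00000e-03] res mm [0.6 1.3 0.8 0.7 1.3 1. ] now 10.1833 T 3.5501463471918018 deg 214.7944277726314
lens-stone now mm [-1.2 -0.8]
[[13, 16, 0], [23, 24, 0], [34, 31, 0], [46, 37, 0], [58, 40, 0], [71, 42, 0], [84, 42, 0], [96, 40, 0]]
cmd [ 564. -223.] deg 282.93684624261874
[[13, -4, 0], [24, -9, 0], [35, -16, 0], [44, -24, 0], [52, -34, 0], [59, -44, 0], [64, -55, 0], [68, -67, 0]]
cmd [ 632. -156.] deg 346.31750696373507
```

>>> {"fn": "servo_tool", "kwargs": {"rotation": [[0,0,0],[0,0,0],[0,0,0],[0,0,0],[0,0,0],[0,0,0],[0,0,0],[0,0,0]], "linear": [[13,16,0],[23,24,0],[34,31,0],[46,37,0],[58,40,0],[71,42,0],[84,42,0],[96,40,0]], "jaw": [20,20,20,20,20,20,20,20]}}

```text
time: 10.85
tcp_pos: [0.5649, -0.2246, 0.2151]
ee_rot: [[1.0, -0.001, -0.001], [-0.001, -1.0, 0.0], [-0.001, -0.0, -1.0]]
contact_force: [-0.1, 0.7, -0.7]
opening: 0.309
grasp_force: 30.0
```

```bash
python3 look.py side; python3 plan.py 564 -223 2
```

```text
side 10.85 [array([ 0.5657, -0.218 ]), np.float64(-75.4971), np.float64(0.0847), np.float64(37.0)]
fit [ 1.01710e+00  1.96420e+00  1.91664e+01 -7.00000e-04  1.90000e-03] res mm [0.5 1.9 0.1 0.3 0.4 1.9 3.5] now 10.9 T 3.636185006829816 deg 288.92602275617287
lens-stone now mm [-6.4 -4.6]
[[24, -10, 0], [34, -17, 0], [44, -26, 0], [52, -35, 0], [59, -46, 0], [64, -58, 0], [68, -70, 0], [70, -82, 0]]
cmd [ 634. -141.] deg 355.54579469225143
[[0, -12, 0], [-2, -25, 0], [-5, -36, 0], [-10, -48, 0], [-16, -58, 0], [-24, -68, 0], [-32, -76, 0], [-42, -83, 0]]
cmd [592. -58.] deg 57.67656523718887
```

```bash
sed -i 's/.0815 if/.0800 if/' look.py
python3 - <<'E'
import json
L=json.load(open('log.json'))
for l in L:
    if l[3]=='side': l[1]+=.0011; l[2]-=.0018
json.dump(L,open('log.json','w'))
E
sed -i 's/+.02$/+.03/' plan.py; python3 plan.py 564 -223 2
```

```text
fit [ 1.01540e+00  1.96890e+00  1.89945e+01 -0.00000e+00  7.00000e-04] res mm [0.3 1.6 0.7 1.1 0.7 1.6 2.7] now 10.9 T 3.631103910412659 deg 289.2720651170047
lens-stone now mm [-7.6 -3.6]
[[26, -10, 0], [37, -17, 0], [46, -26, 0], [54, -36, 0], [61, -47, 0], [66, -58, 0], [69, -71, 0], [70, -83, 0]]
cmd [ 634. -140.] deg 356.92583346357407
[[0, -12, 0], [-2, -25, 0], [-5, -36, 0], [-10, -47, 0], [-17, -58, 0], [-25, -67, 0], [-33, -75, 0], [-43, -82, 0]]
cmd [591. -58.] deg 59.07684971014737
```

>>> {"fn": "servo_tool", "kwargs": {"rotation": [[0,0,0],[0,0,0],[0,0,0],[0,0,0],[0,0,0],[0,0,0],[0,0,0],[0,0,0]], "linear": [[26,-10,0],[37,-17,0],[46,-26,0],[54,-36,0],[61,-47,0],[66,-58,0],[69,-71,0],[70,-83,0]], "jaw": [20,20,20,20,20,20,20,20]}}

```text
time: 11.57
tcp_pos: [0.6341, -0.139, 0.2157]
ee_rot: [[1.0, 0.0, -0.0], [0.0, -1.0, 0.0], [-0.0, -0.0, -1.0]]
contact_force: [-0.2, -0.0, -0.5]
opening: 0.312
grasp_force: 30.0
```

```bash
python3 look.py side; python3 plan.py 634 -140 2
```

```text
side 11.5667 [array([ 0.6339, -0.1422]), np.float64(-3.9789), np.float64(0.0896), np.float64(43.0)]
fit [ 1.01140e+00  1.97130e+00  1.98662e+01 -3.00000e-04  8.00000e-04] res mm [0.2 1.6 0.7 1.3 1.  1.8 2.4 0.6] now 11.6167 T 3.7598083903924535 deg 359.9506421291915
lens-stone now mm [-0.1 -1.7]
[[-1, -22, 0], [-5, -34, 0], [-9, -45, 0], [-16, -56, 0], [-23, -65, 0], [-32, -74, 0], [-42, -81, 0], [-52, -87, 0]]
cmd [582. -53.] deg 65.3351900303158
[[-11, -4, 0], [-23, -7, 0], [-35, -8, 0], [-47, -7, 0], [-58, -5, 0], [-70, -2, 0], [-80, 3, 0], [-90, 9, 0]]
cmd [492. -62.] deg 125.48617703113933
```

>>> {"fn": "servo_tool", "kwargs": {"rotation": [[0,0,0],[0,0,0],[0,0,0],[0,0,0],[0,0,0],[0,0,0],[0,0,0],[0,0,0]], "linear": [[-1,-22,0],[-5,-34,0],[-9,-45,0],[-16,-56,0],[-23,-65,0],[-32,-74,0],[-42,-81,0],[-52,-87,0]], "jaw": [20,20,20,20,20,20,20,20]}}

```text
time: 12.28
tcp_pos: [0.5808, -0.0529, 0.2157]
ee_rot: [[1.0, -0.0, -0.0], [-0.0, -1.0, -0.0], [-0.0, 0.0, -1.0]]
contact_force: [0.0, -0.0, -1.5]
opening: 0.312
grasp_force: 30.0
```

```bash
python3 look.py side; python3 plan.py 582 -53 2
```

```text
side 12.2833 [array([ 0.5836, -0.0545]), np.float64(64.3897), np.float64(0.0903), np.float64(51.0)]
fit [ 1.00960e+00  1.96910e+00  2.08132e+01 -5.00000e-04  7.00000e-04] res mm [1.6 0.6 1.2 1.1 1.9 2.5 0.2 0.6] now 12.3333 T 3.8900549507401294 deg 68.14969717250449
lens-stone now mm [ 1.9 -0.3]
[[-20, -6, 0], [-32, -8, 0], [-44, -8, 0], [-56, -6, 0], [-67, -3, 0], [-78, 2, 0], [-88, 8, 0], [-97, 15, 0]]
cmd [485. -68.] deg 131.38970974486858
[[-9, 8, 0], [-16, 17, 0], [-22, 27, 0], [-26, 38, 0], [-29, 49, 0], [-31, 60, 0], [-31, 71, 0], [-30, 82, 0]]
cmd [ 455. -150.] deg 189.64888933590885
```

Tracking error stays within a few mm. I'll run two calls this time.

>>> {"fn": "servo_tool", "kwargs": {"rotation": [[0,0,0],[0,0,0],[0,0,0],[0,0,0],[0,0,0],[0,0,0],[0,0,0],[0,0,0]], "linear": [[-20,-6,0],[-32,-8,0],[-44,-8,0],[-56,-6,0],[-67,-3,0],[-78,2,0],[-88,8,0],[-97,15,0]], "jaw": [20,20,20,20,20,20,20,20]}}

```text
time: 13.0
tcp_pos: [0.484, -0.069, 0.2157]
ee_rot: [[1.0, -0.0, 0.0], [-0.0, -1.0, -0.0], [0.0, 0.0, -1.0]]
contact_force: [0.4, -0.3, -0.3]
opening: 0.312
grasp_force: 30.0
```

>>> {"fn": "servo_tool", "kwargs": {"rotation": [[0,0,0],[0,0,0],[0,0,0],[0,0,0],[0,0,0],[0,0,0],[0,0,0],[0,0,0]], "linear": [[-9,8,0],[-16,17,0],[-22,27,0],[-26,38,0],[-29,49,0],[-31,60,0],[-31,71,0],[-30,82,0]], "jaw": [20,20,20,20,20,20,20,20]}}

```text
time: 13.67
tcp_pos: [0.455, -0.1519, 0.2157]
ee_rot: [[1.0, -0.001, 0.0], [-0.001, -1.0, -0.0], [0.0, 0.0, -1.0]]
contact_force: [0.8, 0.2, -1.2]
opening: 0.311
grasp_force: 30.0
```

```bash
python3 look.py side; python3 plan.py 455 -150 3
```

```text
side 13.6667 [array([ 0.4566, -0.1527]), np.float64(-169.2285), np.float64(0.0895), np.float64(57.0)]
fit [ 1.0154e+00  1.9528e+00  2.3810e+01 -1.0000e-04  4.0000e-04] res mm [0.5 0.8 0.9 1.7 2.9 0.5 0.7 1.2] now 13.7167 T 4.109863962429123 deg 194.7589046209057
lens-stone now mm [-2.   5.1]
[[8, 23, 0], [13, 33, 0], [20, 42, 0], [27, 51, 0], [36, 58, 0], [45, 64, 0], [55, 69, 0], [66, 72, 0]]
cmd [ 521. -222.] deg 254.73347007537484
[[10, 3, 0], [21, 4, 0], [32, 3, 0], [43, 1, 0], [54, -2, 0], [64, -6, 0], [73, -11, 0], [81, -18, 0]]
cmd [ 602. -204.] deg 310.1973792020884
[[8, -7, 0], [15, -15, 0], [21, -24, 0], [25, -34, 0], [29, -44, 0], [31, -54, 0], [32, -64, 0], [32, -74, 0]]
cmd [ 634. -130.] deg 3.828533225991009
```

>>> {"fn": "servo_tool", "kwargs": {"rotation": [[0,0,0],[0,0,0],[0,0,0],[0,0,0],[0,0,0],[0,0,0],[0,0,0],[0,0,0]], "linear": [[8,23,0],[13,33,0],[20,42,0],[27,51,0],[36,58,0],[45,64,0],[55,69,0],[66,72,0]], "jaw": [20,20,20,20,20,20,20,20]}}

```text
time: 14.38
tcp_pos: [0.5219, -0.2229, 0.2155]
ee_rot: [[1.0, -0.0, -0.0], [-0.0, -1.0, 0.0], [-0.0, -0.0, -1.0]]
contact_force: [-0.2, -0.0, -1.4]
opening: 0.314
grasp_force: 30.0
```

>>> {"fn": "servo_tool", "kwargs": {"rotation": [[0,0,0],[0,0,0],[0,0,0],[0,0,0],[0,0,0],[0,0,0],[0,0,0],[0,0,0]], "linear": [[10,3,0],[21,4,0],[32,3,0],[43,1,0],[54,-2,0],[64,-6,0],[73,-11,0],[81,-18,0]], "jaw": [20,20,20,20,20,20,20,20]}}

```text
time: 15.05
tcp_pos: [0.603, -0.2039, 0.2156]
ee_rot: [[1.0, -0.0, -0.0], [-0.0, -1.0, 0.0], [-0.0, -0.0, -1.0]]
contact_force: [0.8, -0.4, -1.9]
opening: 0.316
grasp_force: 30.0
```

```bash
python3 look.py side; python3 plan.py 602 -204 2
```

```text
side 15.05 [array([ 0.6024, -0.2029]), np.float64(-49.1569), np.float64(0.0885), np.float64(37.0)]
fit [ 1.01790e+00  1.94450e+00  2.53356e+01 -0.00000e+00  6.00000e-04] res mm [1.  1.2 1.3 2.7 0.6 1.  0.5 1.5] now 15.1 T 4.3521710627175185 deg 314.0639272290158
lens-stone now mm [-3.1 -2.4]
[[15, -15, 0], [21, -24, 0], [25, -34, 0], [29, -44, 0], [31, -54, 0], [32, -64, 0], [32, -75, 0], [31, -85, 0]]
cmd [ 633. -119.] deg 10.739927270517455
[[-3, -11, 0], [-6, -20, 0], [-11, -29, 0], [-17, -38, 0], [-24, -46, 0], [-31, -53, 0], [-39, -59, 0], [-48, -64, 0]]
cmd [585. -55.] deg 63.22710359588166
```

Two more calls for margin, then raise straight up and hold still.

>>> {"fn": "servo_tool", "kwargs": {"rotation": [[0,0,0],[0,0,0],[0,0,0],[0,0,0],[0,0,0],[0,0,0],[0,0,0],[0,0,0]], "linear": [[15,-15,0],[21,-24,0],[25,-34,0],[29,-44,0],[31,-54,0],[32,-64,0],[32,-75,0],[31,-85,0]], "jaw": [20,20,20,20,20,20,20,20]}}

```text
time: 15.77
tcp_pos: [0.6328, -0.1184, 0.2157]
ee_rot: [[1.0, -0.0, -0.0], [-0.0, -1.0, 0.0], [-0.0, -0.0, -1.0]]
contact_force: [0.1, -0.2, -1.3]
opening: 0.312
grasp_force: 30.0
```

>>> {"fn": "servo_tool", "kwargs": {"rotation": [[0,0,0],[0,0,0],[0,0,0],[0,0,0],[0,0,0],[0,0,0],[0,0,0],[0,0,0]], "linear": [[-3,-11,0],[-6,-20,0],[-11,-29,0],[-17,-38,0],[-24,-46,0],[-31,-53,0],[-39,-59,0],[-48,-64,0]], "jaw": [20,20,20,20,20,20,20,20]}}

```text
time: 16.43
tcp_pos: [0.5841, -0.0549, 0.2157]
ee_rot: [[1.0, -0.0, 0.0], [-0.0, -1.0, -0.0], [0.0, 0.0, -1.0]]
contact_force: [-0.5, -0.6, -0.9]
opening: 0.313
grasp_force: 30.0
```

>>> {"fn": "servo_tool", "kwargs": {"rotation": [[0,0,0],[0,0,0],[0,0,0],[0,0,0],[0,0,0],[0,0,0],[0,0,0],[0,0,0]], "linear": [[-6,-2,-8],[-12,0,-25],[-18,5,-47],[-23,12,-70],[-26,20,-90],[-28,26,-106],[-30,30,-116],[-30,32,-120]], "jaw": [20,20,20,20,20,20,20,20]}}

```text
time: 17.1
tcp_pos: [0.5552, -0.0883, 0.3386]
ee_rot: [[1.0, -0.001, 0.004], [-0.001, -1.0, -0.001], [0.004, 0.001, -1.0]]
contact_force: [0.1, -1.0, -1.0]
opening: 0.312
grasp_force: 30.0
```

>>> {"fn": "servo_tool", "kwargs": {"rotation": [[0,0,0],[0,0,0],[0,0,0],[0,0,0],[0,0,0],[0,0,0]], "linear": [[0,0,0],[0,0,0],[0,0,0],[0,0,0],[0,0,0],[0,0,0]], "jaw": [20,20,20,20,20,20]}}

```text
time: 17.6
tcp_pos: [0.5548, -0.0873, 0.3348]
ee_rot: [[1.0, 0.0, -0.001], [0.0, -1.0, 0.0], [-0.001, -0.0, -1.0]]
contact_force: [0.7, 0.1, -1.8]
opening: 0.31
grasp_force: 30.0
```

```bash
python3 look.py side; python3 plan.py 555 -87 0
python3 - <<'E'
from h import *
f=grab('side','end.png'); print(env.state()['dq'],env.state()['tcp_pos'])
E
```

```text
side 17.6 [array([ 0.4665, -0.0911]), np.float64(150.0791), np.float64(0.09), np.float64(49.0)]
fit [ 1.01930e+00  1.94100e+00  2.58412e+01 -0.00000e+00  6.00000e-04] res mm [1.2 1.2 2.8 0.4 0.8 0.7 1.1 0.5] now 17.65 T 4.896927679799184 deg 153.83656899848006
lens-stone now mm [91.2  8.4]
[-0.09357632 -0.182772   -0.21678825  0.08340473 -0.01040031 -0.0510341 ] [ 0.55496082 -0.0873556   0.33524415]
```

View pics/end.png

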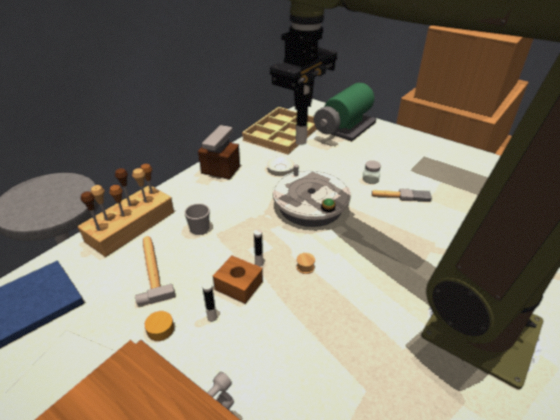

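The picture shows the lamp held still above the turntable, lens at about (302,140), with the stone still going round at (329,204) and everything else in place. I'm handing in.

```bash
python3 -c "
from plant import env
print(env.finish_job())"
```

```text
the job is handed in; nothing more can be done
None
```

The job is handed in, with no verdict returned: turntable pushed to about a 3.3 s turn, lamp within about 8 mm of the stone by the camera fit and about 30 mm above it for over 6 s (slowest turn about 4.6 s), and now held still, raised clear, with the turntable still turning.

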